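Cap the bare light post with the racked jar and test it

ROBOT

A 7-joint arm with a two-finger parallel gripper is mounted at the origin on the work surface. World frame = base frame: x ahead of the robot, y to its left, z up, the work surface at z = 0. Lengths are in m, angles in rad, forces in N, time in s.
With the tool pointing down it reaches from about 0.35 to 0.9 m from the base axis. Payload 19.9 kg.
Tool frame: the origin (TCP) lies between the finger pads; the fingertips stand 19 mm ahead of it and the grasp point (between the pads) is the TCP; z points along the fingers, y is the line along which they close (so a half turn about z gives the same grasp; the last joint's range is limited). The gripper opens to 94 mm and grips with 3 to 60 N. Pads are 16 mm wide; open, the fingers measure 119 mm over their backs; the gripper's body (75 mm by 177 mm) begins 78 mm behind the grasp point.
Start: joints at [-1.294, 0.417, -0.01, 1.614, 0.005, 1.111, -0.053], TCP at [0.195, 0.594, 0.224] pointing down, gripper open.
Joint ranges: [-2.81, 2.81], [-0.39, 2.02], [-1.27, 1.25], [0.06, 2.57], [-1.19, 4.33], [0.19, 2], [-2.82, 2.82]. Speed limits (rad/s): [1.89, 1.89, 2.39, 2.39, 3.01, 3.01, 3.01].

INTERFACE

Orientations are given as a 3x3 rotation matrix whose columns are the frame's x, y, z axes.
In Python, from rig import robot gives the robot as it stands. Calls block until the motion is done:
- robot.move_ptp(position, orientation): joint-space move of the TCP to a pose.
- robot.move_linear(position, velocity=0.15, frame=None, threshold=None): straight line of the TCP; frame=None keeps the orientation; velocity is the mean speed in m/s. With threshold (N) it stops when the force on the tool has changed by that much, and returns True; else False.
- robot.goto_joints(angles): joint-space move.
- robot.gripper_to(opening): finger opening in m; the grip force is fixed at half the most; returns when the fingers have stopped.
- robot.pause(seconds).
- robot.ik(position, orientation): joint angles nearest the present ones, or None.
- robot.get_state(): the state.
- robot.grab_frame(name): name is "side" or "top" or "wrist"; returns the picture (480x640x3 uint8, red, green, blue); there is no depth.
- robot.camera_info(name): a dict with "fx", "fy", "cx", "cy" (pixels), "rvec" (rotation vector, rad) and "tvec" (3), from world to camera coordinates, as OpenCV has them. Camera axes: x right, y down, z forward; pixel columns grow to the right and rows downward; lengths in m; the calibration is good to about 2 mm. The wrist camera is an equidistant fisheye: a pixel r from the principal point sees the ray r / f radians off the axis. A picture is of the moment at which its call begins: read the wrist's pose just before it. camera_info takes no time and is no camera call; for the wrist camera it gives the pose at the moment of the call.
A pose or a line that the arm cannot do raises robot.PlanningError and nothing moves.
- robot.sign_off(): hands the job in; it is judged then, once.
The state is a dict: "time": time; "qpos": joint angles; "joint_vel": joint speeds; "effort": joint torques, N m; "ee_pos": TCP position; "tool_rot": TCP orientation; "force": force on the tool from outside, world axes, zero at the start; "moment": the same for the moment, N m; "opening": finger opening in m; "grasp_force": force on a finger pad.
Only numpy, scipy, OpenCV 4.12 (cv2) and the standard library are available. Lean on these libraries where they do the work, as an engineer would, in place of code of your own. Each camera call takes 0.05 s, during which the arm holds its last target. There are 200 camera calls.

TASK

On the rack, lift the keeper bolt over its bump, slide it fully open and let it drop back down, then take the jar out from the sloping rack. Turn the jar mouth down and lower it gently over the bare light post so that it stands squarely on its wooden box, and let go of it. Then press that same box's button all the way in and leave it; the other box, its jar and everything else on the table stay as they are.

Things in the scene. Friction and masses are not known exactly. Their poses are not given: they have to be found in the camera images.
- rack: Fixed plywood rack; base 12 mm thick, x -90 to 90, y -70 to 200 mm. Origin on the table under the jar's axis; x = level direction the jar's mouth points, y = direction the bolt slides open, z up. The jar lies on two rods at y = 0, mouth end lower, against a stop plate. A guide block for the bolt stands at x 13 to 37, y 43 to 193 mm, top 78 mm; a rest for the rod tip at x 25, y -47, top 89.
- keeper_slide (a joint): Travel of the keeper bolt along the rack's y, m: 0 to 0.003 = closed (rod over the jar), 0.075 = fully open, at the end stop. A square 8 mm high bump on the guide block stops it at about 0.004: it must be lifted more than 8 mm (better 15) from there to 0.030, beyond which it can drop down behind the bump. Friction 0.5 N.
- keeper_lift (a joint): Height of the keeper bolt above its lowest place, m, 0 to 0.022 (stop); it rises straight up and falls by its own weight (0.15 kg) when let go.
- keeper_grip (a point): Middle of the bolt's upright black grip, a block 16 x 16 mm and 42 mm tall (this point is 18 mm below its top; sides parallel to the rack's x and y), to be pinched from above. The 10 mm round rod goes from under the grip 108 mm to the rack's -y, over the jar, its axis 30 mm below this point.
- jar: Loose frosted glass jar, straight cylinder 50 mm in diameter, 120 mm long, wall 3 mm, bottom 5 mm thick, other end open, 0.1 to 0.2 kg. Origin: middle of the outside of its closed bottom; z along its axis to the mouth. Starts in the rack, mouth pointing 20 degrees below level; its sides near the closed end are free for fingers, the rods below it reach 18 mm either side of its axis.
- jar_rim (a point): Middle of the jar's open mouth, in the plane of its rim (120 mm from the bottom).
- box_a: Fixed wooden box 160 x 90 x 40 mm (x, y, z), whose light post is bare at the start. Origin in the middle of its underside, z up. The post, at x = 45 mm, is a white upright pin 20 mm in diameter, domed top 85 mm above the box's top (125 above the table), foot 28 mm wide and 4 mm high. The push button is at x = -50 mm.
- box_a_seat (a point): Where the post's axis meets the flat top of box_a (40 mm above the table); axes parallel to the box's.
- box_a_button (a joint): Push of box_a's button in m: 0 = out, 0.006 = fully in; it takes 5 N to push home and springs back.
- box_a_button_top (a point): Middle of the top of box_a's grey button, 28 mm wide, 22 mm above the top of the box when out; its round housing is 44 mm wide and 12 mm high.
- box_b: Fixed, same box with post and button, but its post already has a jar over it. To be left alone.
- box_b_button (a joint): Push of box_b's button in m: not to be pressed.
- jar_b: The jar that already stands mouth down over box_b's post, same size. Origin in the middle of its closed bottom, which is on top. To be left alone.
- tape: Bystander: roll of grey tape lying flat, 72 mm wide, 20 mm high, on the robot side of the boxes. Origin under its centre.
- spool: Bystander: copper wire spool, 56 mm wide, 38 mm high. Origin under its centre.
- driver: Bystander: screwdriver lying near the robot. Origin under its middle.
- mug: Bystander: white mug, 80 mm wide, 90 mm high. Origin under its centre.
- puck: Bystander: aluminium disc 60 mm wide, 24 mm high. Origin under its centre.
- offcut: Bystander: plywood offcut 110 x 45 x 18 mm. Origin under its centre.
Things that resemble listed ones, but are neither listed nor needed, are in the scene too. Leave any orange or turquoise look-alike of the jar alone. What is shaped like the box_a but turquoise is not meant.

How it is judged:
On the way, in this order (a step that is already met when the one before it is completed fails the run):
1. the keeper bolt is fully open and has dropped down behind its bump (value of joint keeper_slide above 0.06 m and value of joint keeper_lift below 0.004 m), for 0.1 s.
2. the jar is out of the rack, at least 100 mm from where it lay (distance of jar from where it was at the start of the episode above 0.1 m and contact force between jar and rack below 0.1 N), for 0.1 s.
3. the jar stands mouth down over box_a's post, let go (horizontal distance between jar_rim and box_a_seat below 0.014 m and z of jar_rim in the frame of box_a_seat below 0.005 m and angle between jar's own z axis and vertical above 3.05 rad and linear speed of jar below 0.03 m/s and contact force between the fingers and jar below 0.1 N), for 0.2 s.
4. box_a's button is pressed in (at least 4.5 of 6 mm) (value of joint box_a_button above 0.0045 m), for 0.05 s.
At the end, for the whole second after the job is handed in: The jar stands released and at rest over box_a's post, mouth down and upright within 5 degrees, rim within 5 mm of the box top and 14 mm of the post axis; bolt open over 60 mm and dropped to under 4 mm; box_a's button, pressed at least 4.5 mm, is out again (all of step 1 and all of step 3 and value of joint box_a_button below 0.0015 m); the robot touches nothing.
It fails at once if the jar is dropped, banged or forced onto the box (more than 40 N) (contact force between jar and box_a above 40 N).
It fails at once if the jar falls or strikes down on the box, instead of being lowered (over 0.45 m/s within 50 mm of its seat; a fall of some 10 mm) (linear speed of jar above 0.45 m/s and horizontal distance between jar_rim and box_a_seat below 0.03 m and z of jar_rim in the frame of box_a_seat below 0.05 m).
It fails at once if the other box's button is pressed (more than 3 mm) (value of joint box_b_button above 0.003 m).
It fails at once if a bystander or the other jar is moved by more than 25 mm (distance of any of jar_b, tape, spool, driver, mug, puck, offcut from where it was at the start of the episode above 0.025 m).
It also fails if it takes over 58 s, if anything falls off the work surface, if the arm or the gripper's body presses on something with over 40 N, if the wrist force passes 120 N, or if a joint passes its speed limit or range.

## Working session

There is one attempt and no reset: what is moved stays moved. The work goes in short steps, each a Python script; the robot and the scene stay as the last script left them, time stands still between calls to the robot, and variables do not carry over. Pictures are saved under pics/ and viewed, at most 14 in all, crops included, and the job is handed in when it is done.

```bash
ls; mkdir -p pics; python3 - <<'E'
from rig import robot
import cv2
for n in("side","top","wrist"):
    print(n,robot.camera_info(n))
    cv2.imwrite(f"pics/{n}0.png",robot.grab_frame(n)[:,:,::-1])
print(robot.get_state())
E
```

```text
pics
side {'fx': 499.06396147169437, 'fy': 499.06396147169437, 'cx': 312.71741800118957, 'cy': 237.58897484484044, 'rvec': array([ 2.35910248, -0.49318004,  0.20105051]), 'tvec': array([-0.43745273,  0.25524707,  1.25912586])}
top {'fx': 490.6878027762594, 'fy': 490.6878027762594, 'cx': 318.88965291630603, 'cy': 234.6132016230765, 'rvec': array([ 2.15475232, -2.12850207,  0.16550611]), 'tvec': array([0.01718736, 0.51017285, 1.3773082 ])}
wrist {'fx': 371.64829954431775, 'fy': 371.64829954431775, 'cx': 321.27041759944126, 'cy': 241.2892202858897, 'rvec': array([-2.36431621, -1.71268336, -0.22512204]), 'tvec': array([-0.62498937, -0.0274046 ,  0.39139956])}
{'time': 0.15, 'qpos': array([-1.29446734,  0.41785763, -0.01029998,  1.61399894,  0.00469283,
        1.11068151, -0.05300507]), 'joint_vel': array([ 0.00034243, -0.00220796, -0.00027011, -0.00207891,  0.00026878,
        0.00122422, -0.00174925]), 'effort': array([ 8.21453141e-04, -8.51532197e+01,  6.38490859e-01, -4.26135135e+01,
       -4.88719437e-02,  1.71983853e-02,  1.89698778e-05]), 'ee_pos': array([0.19524273, 0.59345617, 0.22397156]), 'tool_rot': array([[-9.49915019e-01,  3.12508253e-01, -2.18820589e-04],
       [ 3.12508321e-01,  9.49914600e-01, -8.95347559e-04],
       [-7.19426290e-05, -9.18887349e-04, -9.99999575e-01]]), 'force': array([-0.68307616, -0.3508596 ,  1.04050193]), 'moment': array([ 0.02457354, -0.03467225,  0.02172983]), 'grasp_force': 0.0, 'opening': 0.09396414729632482}
```

View pics/top0.png

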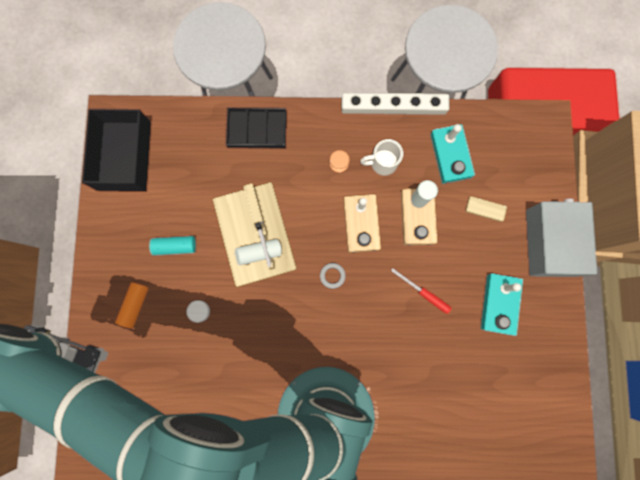

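View pics/side0.png

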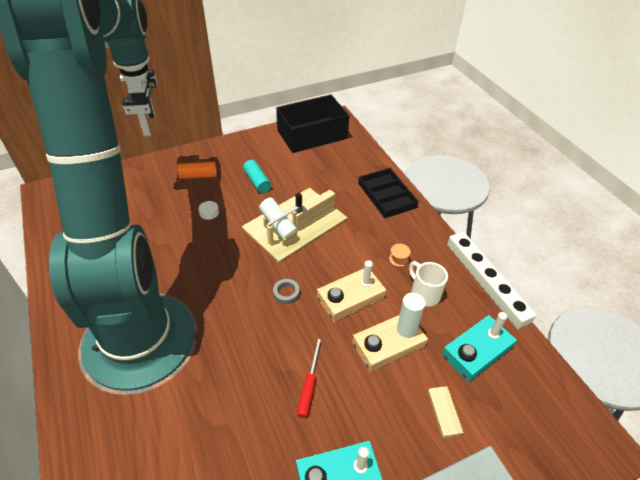

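Candidates for the jar are the clear jar in the rack (258,252 top), turquoise cylinder (172,246), orange cylinder (132,305) and the jar on box_b (426,190). Candidates for box_a are the wooden box with the bare post (362,222), the wooden box with a jar (420,215) and the turquoise ones (453,152) and (503,303). I choose the clear jar in the rack and the wooden box at (362,222), and check both in a close crop.

```bash
python3 - <<'E'
import cv2
t=cv2.imread("pics/top0.png");s=cv2.imread("pics/side0.png")
def crop(im,x0,y0,x1,y1,k):
    c=cv2.resize(im[y0:y1,x0:x1],None,fx=k,fy=k,interpolation=cv2.INTER_CUBIC)
    for x in range((x0+9)//10*10,x1,10):
        cv2.line(c,(int((x-x0+.5)*k),0),(int((x-x0+.5)*k),4 if x%50 else 12),(0,0,255),1)
        if x%20==0: cv2.putText(c,str(x),(int((x-x0)*k)-10,22),0,.35,(0,0,255))
    for y in range((y0+9)//10*10,y1,10):
        cv2.line(c,(0,int((y-y0+.5)*k)),(5,int((y-y0+.5)*k)),(0,0,255),1)
        if y%20==0: cv2.putText(c,str(y),(7,int((y-y0)*k)+6),0,.35,(0,0,255))
    return c
cv2.imwrite("pics/topc.png",crop(t,205,175,385,295,4.4))
cv2.imwrite("pics/sidec.png",crop(s,235,180,395,325,4.1))
E
```

```text
(no output)
```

View pics/topc.png

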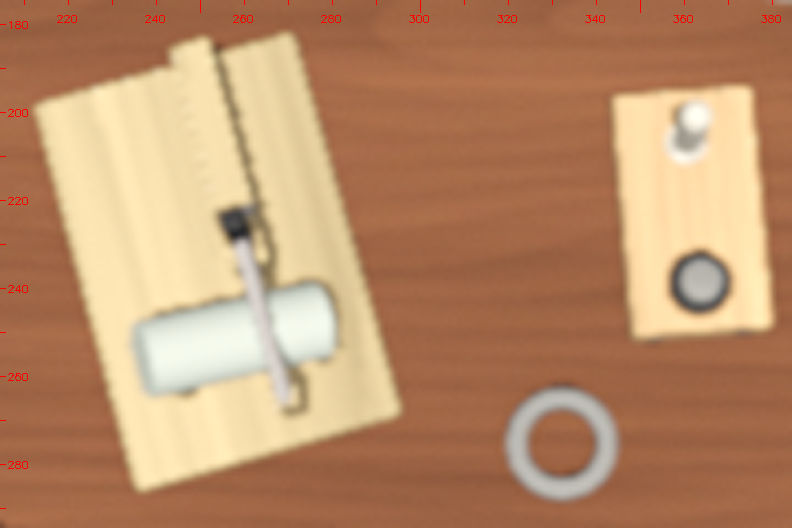

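View pics/sidec.png

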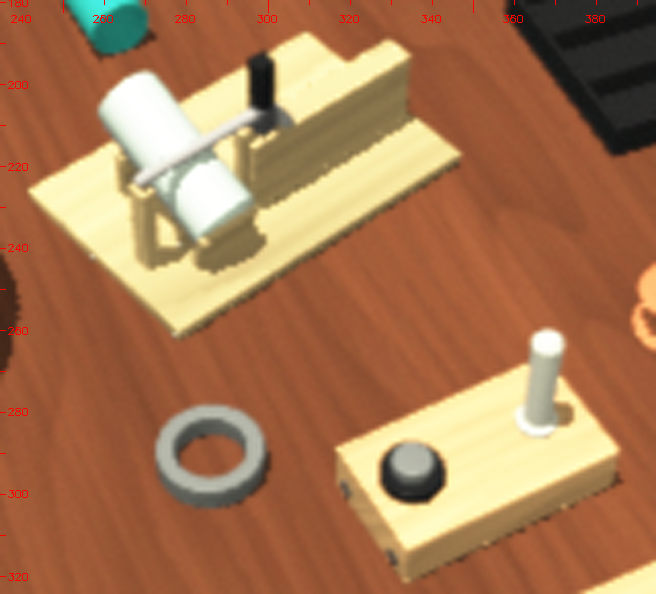

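The crops confirm it. The frosted clear jar lies in the plywood rack, mouth to the right, with the black grip at top (258,225). The wooden box with the bare post has its button at top (364,238) and its post at (363,201). Now I fit the poses.

```bash
cat >> h.py <<'E'
rk=np.array([.4523,.1963,-1.2733]); bx=np.array([.5452,-.0998,.0875])
def rw(x,y,z): return w(rk,[x,y,z])[0]
def bw(x,y,z): return w(bx,[x,y,z])[0]
def ax(yaw,pitch,flip=1):
    "tool z = heading yaw, pitch rad below level; y horizontal"
    z=np.array([np.cos(yaw)*np.cos(pitch),np.sin(yaw)*np.cos(pitch),-np.sin(pitch)])
    y=flip*np.array([-np.sin(yaw),np.cos(yaw),0]); return np.c_[np.cross(y,z),y,z]
E
python3 - <<'E'
from h import *
np.set_printoptions(precision=2,suppress=True)
d=np.radians
for k in range(4):
    print("grip",k,robot.ik(rw(.025,.058,.25),ax(rk[2]+k*np.pi/2,np.pi/2)))
for p in (30,45,60,75,90):
  for f in(1,-1):
    print("pick",p,f,robot.ik(rw(-.03,0,.085),ax(rk[2],d(p),f)),robot.ik(rw(-.03,0,.285),ax(rk[2],d(p),f)))
# place: pitch_final = 110-p below level, heading reversed => as ax(yaw,...)
for p in (30,45,60):
  for f in(1,-1):
    for yaw in range(-180,180,30):
      # pick rel. angle -p ; final angle -p-70 = heading flipped, pitch 180-(p+70)
      R=ax(d(yaw),d(110-p),f)
      a=[robot.ik(bw(.045,0,z),R) for z in(.14,.26)]
      if all(x is not None for x in a): print("place",p,f,yaw,a)
E
```

```text
grip 0 [-0.78  0.27  0.45  1.79 -0.13  1.11  0.01]
grip 1 [-0.58  0.26  0.2   1.78 -0.06  1.11  1.51]
grip 2 [ 0.43  0.45 -1.08  1.75  0.42  1.2   2.67]
grip 3 [-0.93  0.3   0.63  1.79 -0.19  1.11 -1.5 ]
pick 30 1 [-1.32  0.86  0.46  1.8   0.5   1.26 -0.92] [-1.35  0.53  0.49  1.76  0.6   1.56 -0.76]
pick 30 -1 [-0.81  0.8  -0.22  1.79  0.85  1.53  1.91] [-0.72  0.51 -0.34  1.74  0.83  1.79  2.15]
pick 45 1 [-1.26  0.7   0.46  1.88  0.41  1.09 -0.82] [-1.3   0.4   0.5   1.78  0.49  1.45 -0.67]
pick 45 -1 [-0.76  0.66 -0.19  1.86  0.75  1.3   2.03] [-0.7   0.38 -0.27  1.76  0.68  1.59  2.27]
pick 60 1 [-1.17  0.57  0.45  1.95  0.29  0.93 -0.66] [-1.21  0.28  0.48  1.8   0.35  1.34 -0.56]
pick 60 -1 [-0.67  0.53 -0.18  1.93  0.62  1.07  2.19] [-0.64  0.27 -0.21  1.78  0.5   1.41  2.43]
pick 75 1 [-1.02  0.46  0.41  2.01  0.1   0.8  -0.41] [-1.06  0.18  0.42  1.83  0.18  1.24 -0.41]
pick 75 -1 [-0.54  0.44 -0.18  1.99  0.42  0.87  2.44] [-0.57  0.18 -0.13  1.82  0.28  1.26  2.64]
pick 90 1 [-0.84  0.41  0.37  2.05 -0.22  0.72 -0.04] [-0.89  0.13  0.39  1.86 -0.05  1.16 -0.18]
pick 90 -1
[... 8916 characters left out ...]
,  0.73,  2.2 , -0.62,  0.26, -0.84])]
place 60 -1 30 [array([ 0.69,  0.39, -0.37,  2.13, -1.15,  0.44,  0.35]), array([-0.52,  0.28,  1.04,  2.07, -1.18,  0.88,  0.2 ])]
place 60 -1 60 [array([ 0.04,  0.56,  0.53,  1.91, -1.15,  1.13,  0.73]), array([-0.28,  0.5 ,  0.96,  1.84, -1.13,  1.37,  0.59])]
place 60 -1 90 [array([-0.15,  0.85,  0.88,  1.65, -1.12,  1.62,  1.08]), array([-0.28,  0.81,  1.14,  1.58, -1.14,  1.85,  1.  ])]
place 60 -1 120 [array([-0.16,  0.96,  0.85,  1.41, -0.91,  1.8 ,  1.36]), array([-0.18,  0.85,  0.94,  1.33, -0.87,  1.97,  1.28])]
place 60 -1 150 [array([-0.11,  0.95,  0.6 ,  1.24, -0.53,  1.81,  1.58]), array([-0.12,  0.84,  0.65,  1.16, -0.51,  1.99,  1.54])]
```

```bash
python3 - <<'E'
from h import *
robot.move_ptp(rw(.025,.058,.28),ax(rk[2],np.pi/2))
robot.gripper_to(.05)
print(robot.camera_info("wrist"),robot.get_state()['ee_pos'],robot.get_state()['time'])
np.save("w1.npy",np.array([robot.camera_info("wrist")[k] for k in("rvec","tvec")]))
im=robot.grab_frame("wrist")[:,:,::-1]
cv2.imwrite("pics/w1.png",im)
E
```

```text
{'fx': 371.64829954431775, 'fy': 371.64829954431775, 'cx': 321.27041759944126, 'cy': 241.2892202858897, 'rvec': array([-2.8490128 , -0.42786155, -0.05645041]), 'tvec': array([-0.54813776, -0.01237773,  0.45285836])} [0.51508391 0.18935681 0.27999314] 2.85
```

View pics/w1.png

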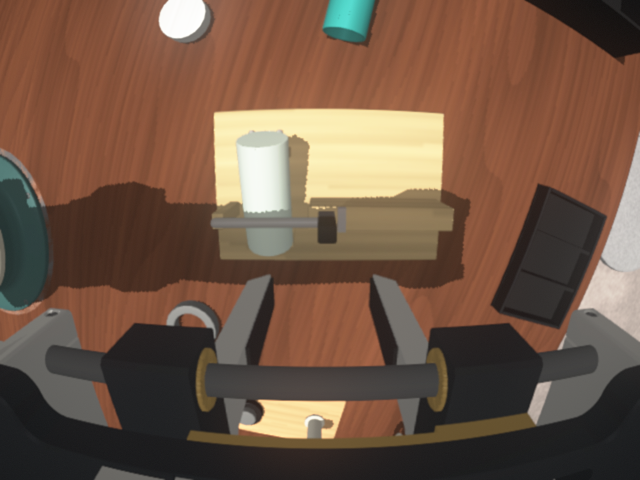

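The wrist view shows the rack from above, with the grip at (327,227), the jar's closed end at (262,138) and its mouth end at (270,253). I compare these with the predictions.

```bash
cat >> h.py <<'E'
def wproj(rt,P,K=(371.648,321.27,241.29)):
    R=cv2.Rodrigues(rt[0])[0];p=np.atleast_2d(P)@R.T+rt[1]
    r=np.hypot(p[:,0],p[:,1]);t=np.arctan2(r,p[:,2])
    return np.c_[K[1]+K[0]*t*p[:,0]/r,K[2]+K[0]*t*p[:,1]/r]
E
python3 - <<'E'
from h import *
np.set_printoptions(precision=1,suppress=True)
rt=np.load("w1.npy")
print("cam",-cv2.Rodrigues(rt[0])[0].T@rt[1])
pr=lambda n,L:print(n,wproj(rt,[rw(*p) for p in L]).tolist())
pr("corners",[(-.09,-.07,.012),(-.09,.2,.012),(.09,.2,.012),(.09,-.07,.012)])
for y in(.055,.06):
  pr("griptop",[(.017,y-.008,.142),(.017,y+.008,.142),(.033,y+.008,.142),(.033,y-.008,.142)])
  pr("gripbot",[(.017,y-.008,.1),(.033,y+.008,.1)])
pr("rodtip",[(.025,-.05,.094),(.025,-.05,.1)])
j=np.array([np.cos(.349),0,-np.sin(.349)]);n=np.array([np.sin(.349),0,np.cos(.349)])
for b in([-.056,0,.09],[-.056,0,.095],[-.06,0,.09]):
  b=np.array(b);pr("jar",[b,b+.025*n,b-.025*n,b+.12*j,b+.12*j+.025*n,b+[0,.025,0],b-[0,.025,0]])
E
```

```text
cam [0.5 0.3 0.4]
corners [[211.51556446044765, 113.51709702437815], [442.1319297793427, 114.45849826163052], [434.5302308948506, 261.158293745251], [218.31131640941504, 261.1354093320949]]
griptop [[307.72915735819987, 226.83056371478426], [327.1534204060038, 226.8375427564819], [327.06526978774804, 245.54272847122695], [307.8926191141428, 245.52928273517173]]
gripbot [[309.32873104594006, 216.84116099140329], [326.39871603546953, 233.47809881684313]]
griptop [[313.7962916035572, 226.82991663185837], [333.2218778488919, 226.8451195575792], [333.05516448481706, 245.54538338217947], [313.88123458063757, 245.53429231175073]]
gripbot [[314.6815443754449, 216.83866968560875], [331.6958309071073, 233.48296691145674]]
rodtip [[211.23283202405918, 224.27280894903524], [209.4989106677575, 225.61674332527298]]
jar [[259.42993344533124, 139.17193135200097], [255.21039303753287, 148.54508864221168], [263.16785483469056, 130.9681384184642], [268.38742739765064, 243.35420242160035], [265.64784145647644, 257.1923998475118], [285.8195058074681, 138.55789811425228], [233.64527126097238, 140.1051389130451]]
jar [[258.5498940175021, 139.12267586649492], [254.20672098939997, 148.63683965906034], [262.3909289660371, 130.81123212901673], [267.76017154283875, 244.57438531487867], [264.9593209232764, 258.64725472660064], [285.30843316227225, 138.49040703916097], [232.4218638102102, 140.08270520869718]]
jar [[259.37994649933, 134.9707506846662], [255.14009629762512, 144.04687885735058], [263.1327203092157, 127.03141017599216], [268.2554346429285, 239.83919291509548], [265.4882130677617, 253.5352020753693], [285.79190324600637, 134.33050507246162], [233.57366371412823, 135.94343337512944]]
```

```bash
python3 - <<'E'
import cv2
c=cv2.imread("pics/w1.png")[100:270,205:350];c=cv2.resize(c,None,fx=3.5,fy=3.5,interpolation=2)
for i in range(0,145,10):cv2.putText(c,str(205+i)if i%20==0 else"|",(int(i*3.5),10),0,.35,(0,0,255))
for i in range(0,170,10):cv2.putText(c,str(100+i)+"-",(0,int(i*3.5)+4),0,.35,(0,0,255))
cv2.imwrite("pics/w1c.png",c)
E
```

```text
(no output)
```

View pics/w1c.png

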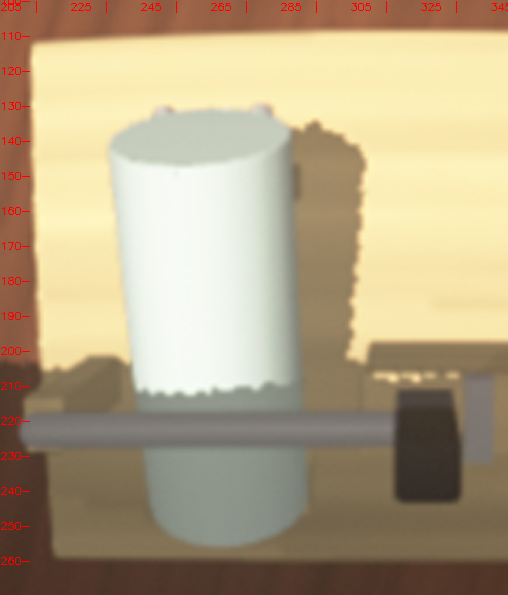

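The wrist view agrees with the fit: the rack shifts by about (-1,+2.5) mm, the grip is at y=61 mm, and the jar bottom is at (-56,0,90) in the rack frame. Next I open the bolt.

```bash
cat >> h.py <<'E'
rk[:2]=w(rk,[-.001,.0025,0])[0][:2]
def st(m):
    s=robot.get_state();print(m,round(s['time'],2),s['ee_pos'].round(4),s['force'].round(1),round(s['opening'],4),round(s['grasp_force'],1))
E
python3 - <<'E'
from h import *
robot.move_linear(rw(.025,.061,.17),.2)
robot.move_linear(rw(.025,.061,.127),.08); st("at")
robot.gripper_to(.01); st("closed")
robot.move_linear(rw(.025,.061,.143),.06); st("lift")
print(robot.move_linear(rw(.025,.138,.143),.06,threshold=12)); st("slid")
p=robot.get_state()['ee_pos'];p[2]=.128
print(robot.move_linear(p,.05,threshold=12)); st("down")
robot.gripper_to(.04); robot.pause(.2)
p=robot.get_state()['ee_pos'];p[2]=.27
cv2.imwrite("pics/s2.png",robot.grab_frame("side")[150:330,180:420,::-1].repeat(3,0).repeat(3,1))
robot.move_linear(p,.2)
E
```

```text
at 4.28 [0.5202 0.1919 0.1271] [-0.4 -0.3  0.9] 0.0497 0.0
closed 4.91 [0.52   0.192  0.1271] [-0.7 -0.   2. ] 0.0161 30.0
lift 5.33 [0.5203 0.1921 0.1434] [-0.6  0.3 -1.9] 0.016 30.0
True
slid 6.49 [0.5903 0.2134 0.1418] [-0.5 -0.  -1.6] 0.0158 30.0
True
down 6.84 [0.5903 0.2135 0.127 ] [-0.9 -0.3  9.7] 0.0159 30.0
```

View pics/s2.png

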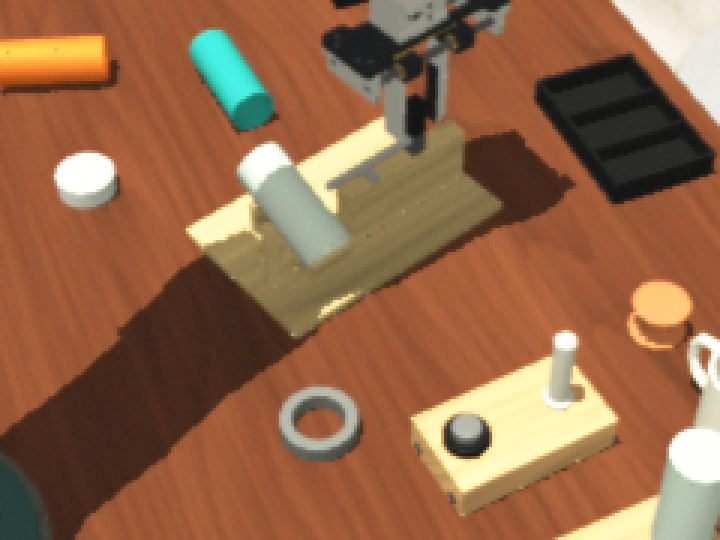

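The bolt slid 73 mm to its stop and is down, with the rod clear of the jar. Now I pick the jar.

```bash
python3 - <<'E'
from h import *
R=ax(rk[2],np.pi/4,1)
j=np.array([np.cos(.349),0,-np.sin(.349)])
g=np.array([-.056,-.0005,.09])+.028*j
P=lambda v:rw(*v)
z=np.array([np.cos(np.pi/4),0,-np.sin(np.pi/4)])
robot.move_ptp(P(g-.13*z),R); robot.gripper_to(.08); st("pre")
print(robot.move_linear(P(g),.12,threshold=10)); st("at")
robot.gripper_to(.03); st("grip")
a=g+[0,0,.004]; robot.move_linear(P(a),.05); st("up4")
a=a-.06*j; robot.move_linear(P(a),.1); st("back")
a=a+[0,0,.16]; robot.move_linear(P(a),.2); st("up")
cv2.imwrite("pics/s3.png",robot.grab_frame("side")[80:300,180:440,::-1].repeat(2,0).repeat(2,1))
E
```

```text
pre 10.38 [0.4183 0.3141 0.1723] [ 0.4 -0.2 -0.5] 0.08 0.0
False
at 11.61 [0.4453 0.2269 0.0807] [0.7 0.9 0.2] 0.08 0.0
grip 12.18 [0.4452 0.2263 0.0805] [-1.2  1.   1.4] 0.0503 30.0
up4 12.43 [0.4453 0.2263 0.0846] [-0.7 -0.4 -0.4] 0.0503 30.0
back 13.18 [0.4288 0.2795 0.1049] [ 0.9  0.7 -1. ] 0.0505 30.0
up 14.13 [0.4284 0.2798 0.264 ] [ 0.   0.1 -1.1] 0.0504 30.0
```

View pics/s3.png

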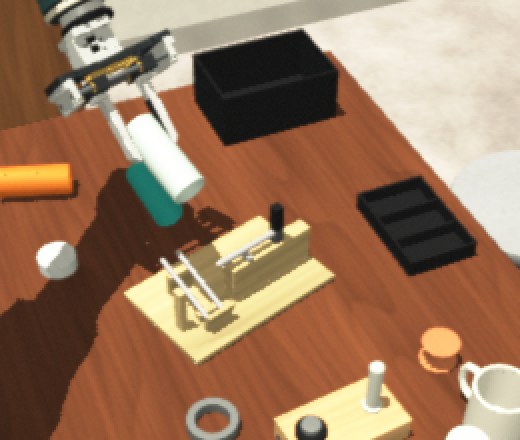

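```bash
python3 - <<'E'
from h import *
j=np.array([np.cos(.349),0,-np.sin(.349)]); c,s=np.cos(rk[2]),np.sin(rk[2])
jw=np.array([c*j[0],s*j[0],j[2]])
jt=robot.get_state()['tool_rot'].T@jw
R=ax(0.,np.radians(65),-1); print("jar dir",R@jt)
robot.move_ptp(bw(.045,0,.29),R); st("over"); print(robot.get_state()['qpos'].round(2))
a=cv2.resize(robot.grab_frame("side")[110:330,270:430,::-1],None,fx=2.5,fy=2.5,interpolation=2)
b=cv2.resize(robot.grab_frame("top")[120:280,300:440,::-1],None,fx=2.8,fy=2.8,interpolation=2)
o=np.zeros((550,792,3),np.uint8);o[:,:400]=a;o[:448,400:]=b
cv2.imwrite("pics/s4.png",o)
f=R@jt;
for h in(0,.12):
  P=bw(.045,0,.29)+f*(-.028+h); print(h,(proj("side",P)-[270,110])*2.5,(proj("top",P)-[300,120])*2.8+[400,0])
P=bw(.045,0,.125);print((proj("side",P)-[270,110])*2.5)
E
```

```text
jar dir [ 1.15354577e-03 -4.94066613e-04 -9.99999213e-01]
over 15.7 [ 0.5903 -0.094   0.2896] [-0.3  0.3 -0.9] 0.0504 30.0
[-0.9   0.17  1.16  1.97 -0.39  0.7  -1.1 ]
0 [[265.20151958 244.42232784]] [[596.62401166 177.55979991]]
0.12 [[252.98297922 332.87573494]] [[583.09996646 210.62899303]]
[[246.17953962 380.65933702]]
```

View pics/s4.png

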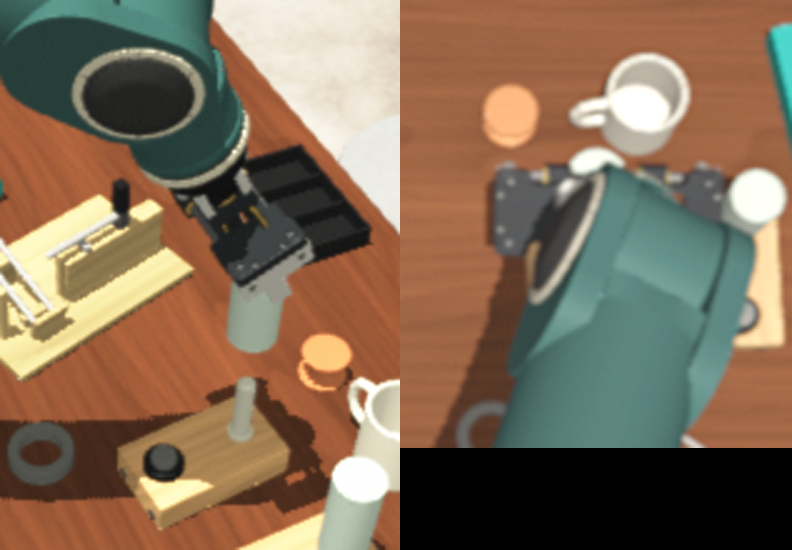

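The jar hangs mouth down over the post: rim at side crop (252,335), post tip at (246,382), both within a few px of prediction. I lower it.

```bash
python3 - <<'E'
from h import *
print(robot.move_linear(bw(.045,0,.16),.1,threshold=8)); st("mid")
print(robot.move_linear(bw(.045,0,.14),.06,threshold=6)); st("near")
print(robot.move_linear(bw(.045,0,.127),.015,threshold=4)); st("down")
a=cv2.resize(robot.grab_frame("side")[110:330,270:430,::-1],None,fx=2.7,fy=2.7,interpolation=2)
cv2.imwrite("pics/s5.png",a)
E
```

```text
False
mid 17.25 [ 0.5903 -0.0959  0.1604] [ 0.2 -0.1 -1.1] 0.0504 30.0
False
near 17.73 [ 0.5901 -0.0961  0.1401] [ 0.5  0.3 -0.3] 0.0501 30.0
True
down 18.3 [ 0.5904 -0.0958  0.1327] [-2.3  2.   8.4] 0.0503 30.0
```

View pics/s5.png

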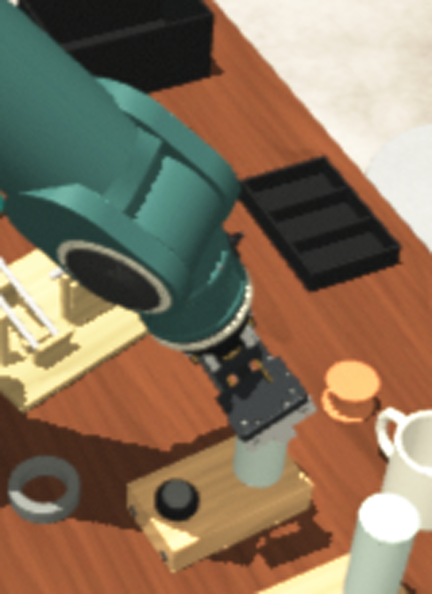

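The jar is seated, with contact at TCP z=0.1327 against 0.132 expected. I release it, retreat and look.

```bash
python3 - <<'E'
from h import *
robot.gripper_to(.078); st("rel"); robot.pause(.3)
s=robot.get_state(); robot.move_linear(s['ee_pos']-.14*s['tool_rot'][:,2],.15); st("ret")
robot.gripper_to(0.0)
robot.move_ptp(bw(-.05,0,.2),ax(bx[2],np.pi/2,-1)); st("over")
im=robot.grab_frame("side")
a=cv2.resize(im[180:330,240:430,::-1],None,fx=4,fy=4,interpolation=2)
cv2.imwrite("pics/s6.png",a)
E
```

```text
rel 18.98 [ 0.5898 -0.0956  0.1322] [ 0.6  0.4 -0.1] 0.0777 0.0
ret 20.83 [ 0.5306 -0.0957  0.2589] [-0.4  0.1 -0.1] 0.0782 0.0
over 22.87 [ 0.4953 -0.1046  0.2002] [ 0.2 -0.1  0.1] 0.0007 0.0
```

View pics/s6.png

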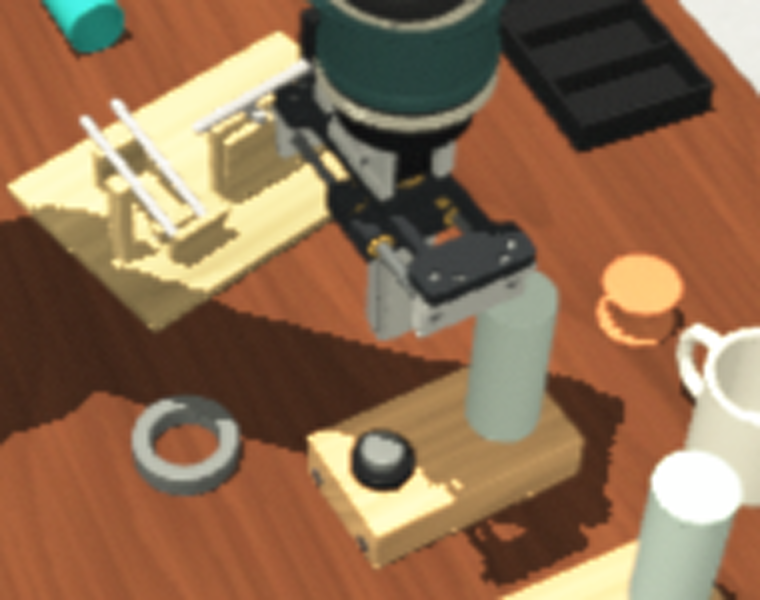

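The jar stands squarely on the box at crop (505,360) and is released. Now I press the button.

```bash
python3 - <<'E'
from h import *
robot.move_linear(bw(-.05,0,.1),.12,threshold=8); st("near")
print(robot.move_linear(bw(-.05,0,.0725),.02,threshold=14)); st("pressed")
robot.pause(.15); st("hold")
E
```

```text
near 23.9 [ 0.4957 -0.1043  0.1006] [ 0.4 -0.2  0.2] 0.0005 0.0
True
pressed 25.05 [ 0.4955 -0.1042  0.0751] [-3.9  1.8 15.7] 0.0007 8.0
hold 25.2 [ 0.4955 -0.1042  0.0751] [-2.6  1.5 15.1] 0.0003 7.7
```

```bash
python3 - <<'E'
from h import *
robot.move_linear(bw(-.05,0,.2),.12)
robot.move_linear(bw(-.2,.03,.3),.2); robot.pause(.5); st("end")
cv2.imwrite("pics/s7.png",cv2.resize(robot.grab_frame("side")[150:340,230:450,::-1],None,fx=3,fy=3,interpolation=2))
E
```

```text
end 28.8 [ 0.3434 -0.0874  0.3   ] [-0.5 -0.2  0.5] 0.0006 0.0
```

View pics/s7.png

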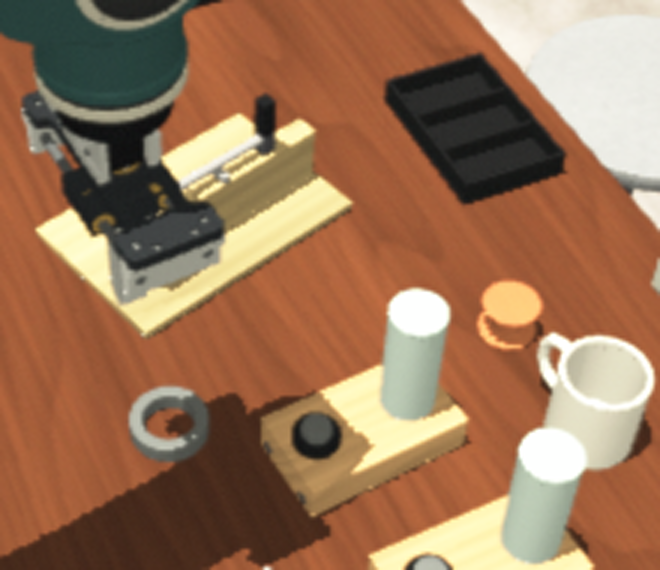

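The jar stands on box_a (415,355), the bolt is open and down (265,125), the button is out, and the robot is clear of everything.

```bash
python3 -c "
from rig import robot
print(robot.sign_off())"
```

```text
the job is handed in; nothing more can be done
None
```

I handed the job in at about 29 s of the 58 s allowed: the bolt is open and dropped, the jar stands mouth down and released over box_a's post, and box_a's button was pressed about 6 mm and left; the sign-off gave no verdict.

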